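# Turn back the cover leaf of a shoe-care case

### The job

The red shoe-care case lies open on the shelf with its flat cover leaf caught shut over one half. Press the thumb button of the catch so that the leaf springs up, then push the leaf with a fingertip up and over the spine and press it down until it lies fully flat over the other half. Only press and push: pinch or lift nothing, do not slam the leaf, and leave the case, its contents and the things around it where they are.

Things in the scene. Friction and masses are not known exactly. Their poses are not given: they have to be found in the camera images.
- case: Red plastic shoe-care case (0.75 kg, loose) open flat on the shelf: two shallow halves joined at a spine along its y; 216 mm (x) by 156 mm (y), rims 35 mm above the shelf. Origin on the shelf under the middle of the spine, z up. Near half with catch and contents at x -108 to -5 mm, empty far half at x 5 to 108 mm (strike to 119). Its +x points away from the robot within 0.45 rad
- spine (a point): middle of the hinge axis of the leaf: 32 mm above the shelf, over the case's origin; the axis runs along the case's y
- leaf (a joint): angle of the leaf about the spine (rad): 0 caught shut over the near half, 1.57 upright, 3.14 flat over the far half (its stop), level with the rims. Weighs 90 g; hinge friction of 0.05 N m holds it at any angle; 0.5 to 1 N at the free edge turns it. When the catch lets go a sprung pin near the spine kicks it up to about 0.9 rad, where it stays, its free edge 75 mm above the rims
- leaf_edge (a point): middle of the leaf's free edge, half-way through its thickness, 98 mm from the hinge axis. The leaf is a flat grey rigid panel, 144 mm along the spine, 5 mm thick, reaching from 6 to 98 mm from the hinge axis, which lies in the middle of its thickness
- leaf_outer: the smooth outer skin of the leaf (2.5 mm), the side that looks up while it is shut. Origin on the hinge axis; the panel runs along its -x; z is the outward normal of this side
- leaf_inner: the ribbed inner skin of the leaf (2.5 mm), the side that looks down while it is shut and up once it is turned over: the side to push on. Origin and axes as leaf_outer
- catch (a joint): turn of the press-button catch (rad): 0 at rest, 0.35 pressed to its stop; it lets the leaf go at about 0.2 to 0.3, and springs back when released. About 2.5 N at the press point starts it and 6 to 8 N presses it fully
- button_top (a point): where to press: on the ribbed top of the catch's thumb button, x = -135 mm in the case, 33 mm above the shelf. The button is a tab 27 mm (case x) by 44 mm (case y) that slopes up outwards (outer edge 142 mm from the spine, 35 mm high); pressed straight down this point sinks about 9 mm. The hook and near wall, 41 mm high, begin 25 mm from it towards +x; the other side is free
- tin_center (a point): aluminium polish tin with twist lid, 64 mm across, 20 mm high, in the near half under the leaf, at x = -70, y = +37 mm in the case; this point is its centre, 15 mm above the shelf
- dauber_center (a point): small oval polish applicator, 60 x 28 x 20 mm, in the near half under the leaf, at x = -70, y = -37 mm in the case; this point is its centre, 15 mm above the shelf
- tree_a: cedar shoe tree, 252 mm long (its x, toe to +x), 74 mm wide, 83 mm high with its steel knob over the heel. Origin on the shelf, under the middle of its length; a bystander beside the case
- tree_b: the other cedar shoe tree of the pair, alike; a bystander
- brush: oval shoe brush, 130 x 54 x 36 mm, bristles down, dark wooden back; origin on the shelf under its middle; a bystander
- shoehorn: stainless shoehorn lying flat, 192 mm long (its x, blade to +x from 0 to 90 mm, handle to -x), blade 40 mm wide, about 10 mm high; origin on the shelf at the root of the blade; a bystander

How it is judged:
On the way, in this order (a step that is already met when the one before it is completed fails the run):
1. the thumb button is pressed until the catch lets go (value of joint catch above 0.2 rad), for 0.1 s.
2. the leaf has been pushed past upright (value of joint leaf above 1.65 rad), for 0.1 s.
At the end, for the whole second after the job is handed in: The leaf lies flat over the far half (within 5 degrees, joint above 3.05 rad) and at rest, the button has sprung back, the case stands level within 30 mm of where it was with the tin and the applicator still on its floor, and the shoe trees, brush and shoehorn are within 20 mm of where they were (value of joint leaf above 3.05 rad and velocity of joint leaf between -0.1 and 0.1 rad/s and value of joint catch below 0.1 rad and distance of case from where it was at the start of the episode below 0.03 m and angle between case's own z axis and vertical below 0.04 rad and linear speed of case below 0.02 m/s and z of each of tin_center, dauber_center in the frame of case below 0.022 m and distance of each of tree_a, tree_b, brush, shoehorn from where it was at the start of the episode below 0.02 m); the robot touches nothing.
It fails at once if the case is lifted, tipped or shoved more than 40 mm (height (world z) of case above 0.012 m or angle between case's own z axis and vertical above 0.1 rad or distance of case from where it was at the start of the episode above 0.04 m).
It fails at once if the leaf is pinched: both its sides pressed at once (contact force between the fingers and leaf_outer above 2.5 N and contact force between the fingers and leaf_inner above 2.5 N).
It fails at once if the leaf is slammed (faster than 6 rad/s) (velocity of joint leaf above 6 rad/s).
It fails at once if the tin or the applicator is lifted out (z of any of tin_center, dauber_center in the frame of case above 0.03 m).
It fails at once if a bystander is moved (distance of any of tree_a, tree_b, brush, shoehorn from where it was at the start of the episode above 0.03 m).
It also fails if it takes over 48 s, if anything falls off the work surface, if the arm or the gripper's body presses on something with over 40 N, if the wrist force passes 120 N, or if a joint passes its speed limit or range.

### The arm

A 6-joint arm with a two-finger parallel gripper is mounted at the origin on the work surface. World frame = base frame: x ahead of the robot, y to its left, z up, the work surface at z = 0. Lengths are in m, angles in rad, forces in N, time in s.
With the tool pointing down it reaches from about 0.325 to 0.85 m from the base axis. Payload 15.5 kg.
Tool frame: the origin (TCP) lies midway between the tips of the shut fingers; the grasp point (between the pads) lies 19 mm behind it; z points along the fingers, y is the line along which they close (so a half turn about z gives the same grasp; the last joint's range is limited). The gripper opens to 91 mm and grips with 3 to 60 N. Pads are 32 mm wide; open, the fingers measure 118 mm over their backs; the gripper's body (76 mm by 178 mm) begins 60 mm behind the grasp point.
Start: joints at [-0.096, 0.494, 1.345, -0, 1.302, -0.096], TCP at [0.625, 0, 0.214] pointing down, gripper open.
Joint ranges: [-2.91, 2.91], [-0.82, 2.16], [0.22, 2.67], [-1.22, 4.37], [0.12, 2.79], [-3.08, 3.08]. Speed limits (rad/s): [1.89, 1.89, 2.57, 3.01, 3.01, 3.01].

### API

Orientations are given as [roll, pitch, yaw] about the fixed x, y, z axes, in that order (R = Rz(yaw) Ry(pitch) Rx(roll)).
In Python, from workcell import manip gives the robot as it stands.
- The arm moves only by the tool arm_command, never from a script. Its argument "commands" is a list of rows, each an object of numbers: "rx", "ry", "rz": the turn, a rotation vector about the world's x, y, z in rad; "tx", "ty", "tz": the shift along the world's x, y, z in mm; "claw": the opening, from 0 (shut) to 1 (fully open). A call has exactly 8 rows; each row shifts and turns the commanded pose from where the row before left it; what a row does not reach is not made up. A row lasts 1/12 s, in which the tool goes at most 41.7 mm and 7.16 degrees, less where a joint would pass 70% of its speed; a pose out of reach is approached as far as the arm can. A call with a gripper value outside its range is refused whole. The fingers move at their own pace and stop on an object; "grip_force" is the grip in N (left out, the last holds). Time passes only in rows, so rows that do not move let the fingers close, or fill a call up. It gives the time, the measured TCP pose, the force, the opening and the grip force at its end, in the units of the state.
- manip.read_state(): the state, without advancing time (a new reading comes with each control period).
- manip.read_camera(name): name is "scene" or "side" or "wrist"; returns a dict with "img" (384x512x3 uint8, red, green, blue), "fx", "fy", "cx", "cy" (pixels), "rvec" (rotation vector, rad) and "tvec" (3), from world to camera coordinates, as OpenCV has them. Camera axes: x right, y down, z forward; pixel columns grow to the right and rows downward; lengths in m; the calibration is good to about 2 mm. A picture is of the moment at which its call begins. There is no depth.
- manip.finish_job(): hands the job in; it is judged then, once.
The state is a dict: "time_s": time; "joints": joint angles; "dq": joint speeds; "joint_efforts": joint torques, N m; "eef_pos": TCP position; "ee_rot": TCP orientation; "contact_force": force on the tool from outside, world axes, zero at the start; "wrist_torque": the same for the moment, N m; "opening": finger opening in m; "grasp_force": force on a finger pad.
Only numpy, scipy, OpenCV 4.12 (cv2) and the standard library are available. Lean on these libraries where they do the work, as an engineer would, in place of code of your own. Each camera call takes 0.05 s, during which the arm holds its last target. There are 200 camera calls.

## Working session

There is one attempt and no reset: what is moved stays moved. The work goes in short steps, Python scripts to look and compute and a tool call to move; the robot and the scene stay as the last step left them, time stands still between calls to the robot, and variables do not carry over. Pictures are saved under pics/ and viewed, at most 10 in all, crops included, and the job is handed in when it is done.

Besides the shell and the picture viewer there is one more tool, called as name(argument=value, ...) on one line, values as JSON. arm_command: Moves the arm, as the interface text tells. Its arguments: {"type":"object","properties":{"commands":{"type":"array"},"grip_force":{"type":"number"}},"required":["commands"]}

```bash
mkdir -p pics; ls; cat > h.py <<'E'
import numpy as np, cv2
from workcell import manip
def cam(n):
    c=manip.read_camera(n); c["R"]=cv2.Rodrigues(np.array(c["rvec"],float))[0]; c["t"]=np.array(c["tvec"],float); return c
def ray(c,u,v,z):
    d=c["R"].T@np.array([(u-c["cx"])/c["fx"],(v-c["cy"])/c["fy"],1]); o=-c["R"].T@c["t"]
    return o+d*(z-o[2])/d[2]
def proj(c,p):
    q=c["R"]@np.array(p)+c["t"]; return q[0]/q[2]*c["fx"]+c["cx"], q[1]/q[2]*c["fy"]+c["cy"]
def save(c,n): cv2.imwrite("pics/"+n,c["img"][:,:,::-1])
E
python3 - <<'E'
from h import *
import pickle
cs={n:cam(n) for n in("scene","side","wrist")}
pickle.dump(cs,open("c0.pkl","wb"))
cv2.imwrite("pics/a.png",cv2.resize(np.vstack([np.hstack([cs["scene"]["img"],cs["side"]["img"]]),np.hstack([cs["wrist"]["img"],cs["wrist"]["img"]*0])])[:,:,::-1],(800,600)))
for n,c in cs.items(): print(n,-c["R"].T@c["t"],c["R"][2])
print(manip.read_state())
E
```

```text
pics
scene [ 0.91428389 -0.56234538  1.06968881] [-0.28419811  0.47304426 -0.83394278]
side [-0.03708702 -0.7862525   0.77662604] [ 0.4786185   0.65923864 -0.57993858]
wrist [0.62453188 0.07454221 0.38463398] [-5.71500242e-04 -2.65825386e-01 -9.64021026e-01]
{'time_s': 0.15, 'joints': array([-9.54747254e-02,  4.94038247e-01,  1.34598842e+00, -3.85205748e-05,
        1.30252573e+00, -9.55371082e-02]), 'dq': array([ 0.00099501, -0.00121129, -0.00233366, -0.00033355,  0.00115858,
       -0.00020638]), 'joint_efforts': array([ 1.45823004e-03, -8.79202652e+01, -3.82049453e+01,  7.07547739e-02,
        5.02106908e-02, -1.00879424e-04]), 'eef_pos': array([6.24695736e-01, 3.49767210e-05, 2.13476747e-01]), 'ee_rot': array([-3.14063375e+00, -5.45879270e-05,  1.57086891e+00]), 'contact_force': array([0.05986663, 0.47545416, 0.19192929]), 'wrist_torque': array([-0.05247224,  0.06332557,  0.03126423]), 'grasp_force': 0.0, 'opening': 0.0913134294987132}
```

View pics/a.png

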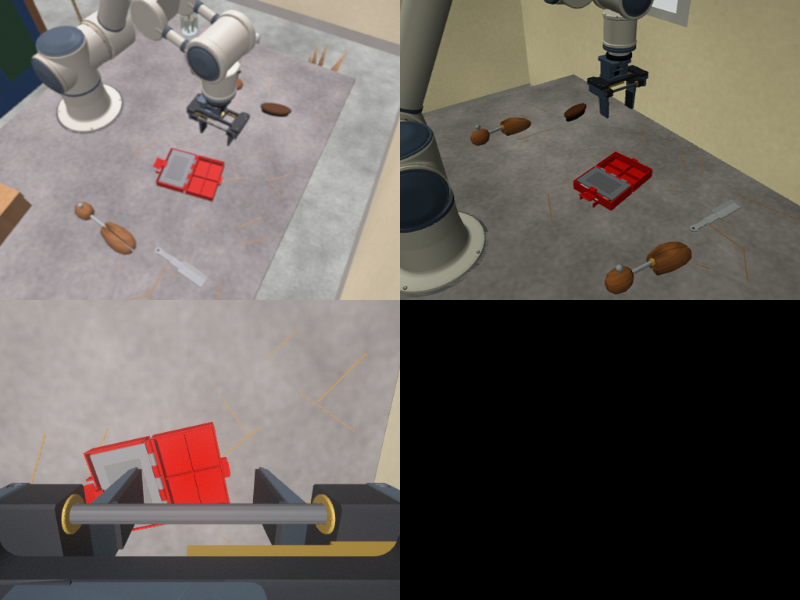

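The picture shows the case in the scene view at about (245,222) in full pixels, button to the left (robot side), and grey leaf on the near half. The trees, brush and shoehorn are well clear of it. Next I'll look closer at scene and side.

```bash
python3 - <<'E'
from h import *
import pickle
cs=pickle.load(open("c0.pkl","rb"))
a=cs["scene"]["img"][180:265,190:295]; b=cs["side"]["img"][185:275,215:330]
cv2.imwrite("pics/b.png",np.hstack([cv2.resize(a,(400,324),interpolation=2)[:, :], cv2.resize(b,(400,324),interpolation=2)])[:,:,::-1])
for n in("scene","side"):
    c=cs[n]; im=c["img"].astype(int); r,g,bb=im[...,0],im[...,1],im[...,2]
    m=((r>90)&(g<0.35*r)&(bb<0.35*r)).astype(np.uint8)
    cn=max(cv2.findContours(m,0,1)[0],key=cv2.contourArea)
    h=cv2.convexHull(cn); ap=cv2.approxPolyDP(h,2,True)[:,0]
    print(n,cv2.contourArea(cn)); 
    for p in ap: print(p,ray(c,*p,.035).round(3))
    gm=((abs(r-g)<25)&(abs(g-bb)<25)&(r>60)).astype(np.uint8)
    hm=np.zeros_like(m); cv2.fillPoly(hm,[h],1); gm=gm*cv2.erode(hm,np.ones((5,5)))
    k=max(cv2.findContours(gm,0,1)[0],key=cv2.contourArea); bx=cv2.approxPolyDP(cv2.convexHull(k),2,True)[:,0]
    for p in bx: print(" leaf",p,ray(c,*p,.0345).round(3))
E
```

```text
scene 1887.0
[285 208] [0.646 0.019 0.035]
[282 232] [ 0.677 -0.055  0.035]
[270 255] [ 0.682 -0.133  0.035]
[201 234] [ 0.483 -0.175  0.035]
[201 231] [ 0.478 -0.167  0.035]
[251 199] [ 0.544 -0.004  0.035]
 leaf [249 205] [ 0.55  -0.025  0.034]
 leaf [240 230] [ 0.571 -0.109  0.034]
 leaf [232 239] [ 0.567 -0.144  0.034]
 leaf [206 231] [ 0.49  -0.16   0.034]
side 1910.5
[322 216] [ 0.679 -0.123  0.035]
[298 245] [ 0.555 -0.172  0.035]
[269 268] [ 0.452 -0.192  0.035]
[233 252] [ 0.417 -0.1    0.035]
[222 237] [ 0.426 -0.04   0.035]
[223 230] [ 0.443 -0.019  0.035]
[275 194] [0.644 0.025 0.035]
[298 202] [ 0.67  -0.04   0.035]
 leaf [228 230] [ 0.454 -0.026  0.034]
 leaf [251 214] [ 0.538 -0.007  0.034]
 leaf [259 215] [ 0.552 -0.023  0.034]
 leaf [289 231] [ 0.572 -0.119  0.034]
 leaf [294 237] [ 0.567 -0.143  0.034]
 leaf [273 254] [ 0.488 -0.161  0.034]
 leaf [267 255] [ 0.475 -0.155  0.034]
 leaf [232 236] [ 0.448 -0.051  0.034]
```

View pics/b.png

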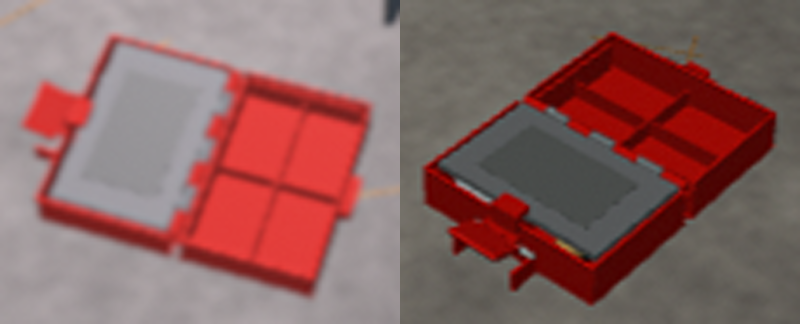

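```bash
python3 - <<'E'
from h import *
import pickle
cs=pickle.load(open("c0.pkl","rb"))
P={"scene":[(219.7,189.7),(287,207.3),(272.2,254.5),(201,233)],"side":[(222.3,232.8),(276.2,194.7),(322.8,216.2),(271.6,258.6)]}
L=np.array([(-.108,.078),(.108,.078),(.108,-.078),(-.108,-.078)])
W=[]
for n in P:
    w=np.array([ray(cs[n],*p,.035)[:2] for p in P[n]]); W.append(w); print(n,w.round(3).tolist())
for w in W+[sum(W)/2]:
    c=w.mean(0); z=(w-c)@[1,1j]; l=L@[1,1j]; th=np.angle((z*l.conj()).sum()); s=abs((z*l.conj()).sum())/(abs(l)**2).sum()
    print("origin",c.round(4),"yaw",round(th,3),"scale",round(s,3),"button",(c+.135*np.array([-np.cos(th),-np.sin(th)])).round(4))
for n,p in(("scene",(190+45/3.81,180+108/3.81)),("side",(215+82/3.478,185+237/3.6))): print("btn",ray(cs[n],*p,.033))
E
```

```text
scene [[0.445, -0.023], [0.65, 0.024], [0.687, -0.129], [0.481, -0.172]]
side [[0.436, -0.027], [0.645, 0.021], [0.68, -0.125], [0.476, -0.171]]
origin [ 0.5658 -0.0749] yaw 0.223 scale 0.981 button [ 0.4341 -0.1048]
origin [ 0.5591 -0.0757] yaw 0.234 scale 0.975 button [ 0.4278 -0.107 ]
origin [ 0.5625 -0.0753] yaw 0.228 scale 0.978 button [ 0.431  -0.1059]
btn [ 0.43554342 -0.10306361  0.033     ]
btn [ 0.43123693 -0.10282896  0.033     ]
```

Estimate: origin (0.5625, -0.075), yaw 0.228, button at about (0.431, -0.105, 0.033). I'll shut the fingers and turn so the tool's y runs along the case's y. That keeps the wide gripper body clear of the leaf when it springs up.

arm_command(commands=[{"tx": -18,"ty": -9.6,"rz": -0.122,"claw": 0},{"tx": -18,"ty": -9.6,"rz": -0.122,"claw": 0},{"tx": -18,"ty": -9.6,"rz": -0.122,"claw": 0},{"tx": -18,"ty": -9.6,"rz": -0.122,"claw": 0},{"tx": -18,"ty": -9.6,"rz": -0.122,"claw": 0},{"tx": -18,"ty": -9.6,"rz": -0.122,"claw": 0},{"tx": -18,"ty": -9.6,"rz": -0.122,"claw": 0},{"tx": -18,"ty": -9.6,"rz": -0.122,"claw": 0}], grip_force=10)

```text
schema error: expected keys rx, ry, rz, tx, ty, tz, claw
```

arm_command(commands=[{"tx": -18,"ty": -9.6,"rz": -0.122,"claw": 0},{"tx": -18,"ty": -9.6,"rz": -0.122,"claw": 0},{"tx": -18,"ty": -9.6,"rz": -0.122,"claw": 0},{"tz": -30,"claw": 0},{"tz": -30,"claw": 0},{"tz": -30,"claw": 0},{"tz": -30,"claw": 0},{"tz": -30,"claw": 0}])

```text
schema error: expected keys rx, ry, rz, tx, ty, tz, claw
```

arm_command(commands=[{"rx": 0,"ry": 0,"rz": -0.122,"tx": -18,"ty": -9.6,"tz": 0,"claw": 0},{"rx": 0,"ry": 0,"rz": -0.122,"tx": -18,"ty": -9.6,"tz": 0,"claw": 0},{"rx": 0,"ry": 0,"rz": -0.122,"tx": -18,"ty": -9.6,"tz": 0,"claw": 0},{"rx": 0,"ry": 0,"rz": -0.122,"tx": -18,"ty": -9.6,"tz": 0,"claw": 0},{"rx": 0,"ry": 0,"rz": -0.122,"tx": -18,"ty": -9.6,"tz": 0,"claw": 0},{"rx": 0,"ry": 0,"rz": -0.122,"tx": -18,"ty": -9.6,"tz": 0,"claw": 0},{"rx": 0,"ry": 0,"rz": -0.122,"tx": -18,"ty": -9.6,"tz": 0,"claw": 0},{"rx": 0,"ry": 0,"rz": -0.122,"tx": -18,"ty": -9.6,"tz": 0,"claw": 0}], grip_force=10)

```text
time_s: 0.82
eef_pos: [0.4799, -0.0771, 0.2138]
ee_rot: [-3.141, 0.0, 0.589]
contact_force: [0.5, -0.2, 0.6]
opening: 0.0407
grasp_force: 0.0
```

arm_command(commands=[{"rx": 0,"ry": 0,"rz": -0.122,"tx": -18,"ty": -9.6,"tz": 0,"claw": 0},{"rx": 0,"ry": 0,"rz": -0.122,"tx": -18,"ty": -9.6,"tz": 0,"claw": 0},{"rx": 0,"ry": 0,"rz": -0.122,"tx": -18,"ty": -9.6,"tz": 0,"claw": 0},{"rx": 0,"ry": 0,"rz": 0,"tx": 0,"ty": 0,"tz": -30,"claw": 0},{"rx": 0,"ry": 0,"rz": 0,"tx": 0,"ty": 0,"tz": -30,"claw": 0},{"rx": 0,"ry": 0,"rz": 0,"tx": 0,"ty": 0,"tz": -30,"claw": 0},{"rx": 0,"ry": 0,"rz": 0,"tx": 0,"ty": 0,"tz": -30,"claw": 0},{"rx": 0,"ry": 0,"rz": 0,"tx": 0,"ty": 0,"tz": 0,"claw": 0}])

```text
time_s: 1.48
eef_pos: [0.4245, -0.1047, 0.0902]
ee_rot: [-3.138, 0.005, 0.229]
contact_force: [-2.7, 1.1, 0.2]
opening: 0.0003
grasp_force: 0.0
```

arm_command(commands=[{"rx": 0,"ry": 0,"rz": 0,"tx": 0,"ty": 0,"tz": -20,"claw": 0},{"rx": 0,"ry": 0,"rz": 0,"tx": 0,"ty": 0,"tz": -20,"claw": 0},{"rx": 0,"ry": 0,"rz": 0,"tx": 0,"ty": 0,"tz": -8,"claw": 0},{"rx": 0,"ry": 0,"rz": 0,"tx": 0,"ty": 0,"tz": 0,"claw": 0},{"rx": 0,"ry": 0,"rz": 0,"tx": 0,"ty": 0,"tz": 0,"claw": 0},{"rx": 0,"ry": 0,"rz": 0,"tx": 0,"ty": 0,"tz": 0,"claw": 0},{"rx": 0,"ry": 0,"rz": 0,"tx": 0,"ty": 0,"tz": 0,"claw": 0},{"rx": 0,"ry": 0,"rz": 0,"tx": 0,"ty": 0,"tz": 0,"claw": 0}])

```text
time_s: 2.15
eef_pos: [0.4275, -0.1058, 0.0468]
ee_rot: [3.141, -0.001, 0.229]
contact_force: [0.2, -0.5, -0.2]
opening: 0.0005
grasp_force: 0.0
```

```bash
python3 - <<'E'
from h import *
c=cam("side");d=cam("scene")
cv2.imwrite("pics/c.png",np.hstack([cv2.resize(c["img"][150:290,180:340],(400,350),interpolation=2),cv2.resize(d["img"][140:280,160:320],(400,350),interpolation=2)])[:,:,::-1])
s=manip.read_state();print(s["eef_pos"],s["contact_force"])
E
```

```text
[ 0.42728536 -0.10570791  0.04645822] [ 0.22802817 -1.04939472 -0.16964416]
```

View pics/c.png

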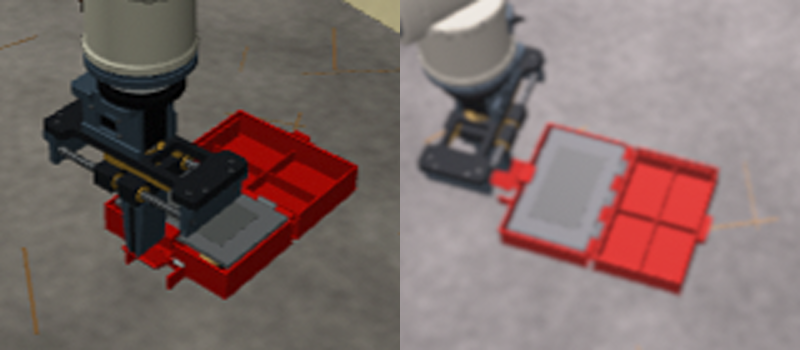

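The side view shows the shut fingers straight above the button tab, clear of the hook. Now pressing gently.

arm_command(commands=[{"rx": 0,"ry": 0,"rz": 0,"tx": 0,"ty": 0,"tz": -5,"claw": 0},{"rx": 0,"ry": 0,"rz": 0,"tx": 0,"ty": 0,"tz": -4,"claw": 0},{"rx": 0,"ry": 0,"rz": 0,"tx": 0,"ty": 0,"tz": -3,"claw": 0},{"rx": 0,"ry": 0,"rz": 0,"tx": 0,"ty": 0,"tz": -2,"claw": 0},{"rx": 0,"ry": 0,"rz": 0,"tx": 0,"ty": 0,"tz": -2,"claw": 0},{"rx": 0,"ry": 0,"rz": 0,"tx": 0,"ty": 0,"tz": -2,"claw": 0},{"rx": 0,"ry": 0,"rz": 0,"tx": 0,"ty": 0,"tz": 0,"claw": 0},{"rx": 0,"ry": 0,"rz": 0,"tx": 0,"ty": 0,"tz": 0,"claw": 0}])

```text
time_s: 2.92
eef_pos: [0.4268, -0.1055, 0.0278]
ee_rot: [-3.141, 0.0, 0.229]
contact_force: [-3.1, -0.7, 4.7]
opening: 0.0004
grasp_force: 2.1
```

arm_command(commands=[{"rx": 0,"ry": 0,"rz": 0,"tx": 0,"ty": 0,"tz": -2,"claw": 0},{"rx": 0,"ry": 0,"rz": 0,"tx": 0,"ty": 0,"tz": -1,"claw": 0},{"rx": 0,"ry": 0,"rz": 0,"tx": 0,"ty": 0,"tz": -1,"claw": 0},{"rx": 0,"ry": 0,"rz": 0,"tx": 0,"ty": 0,"tz": 0,"claw": 0},{"rx": 0,"ry": 0,"rz": 0,"tx": 0,"ty": 0,"tz": 0,"claw": 0},{"rx": 0,"ry": 0,"rz": 0,"tx": 0,"ty": 0,"tz": 0,"claw": 0},{"rx": 0,"ry": 0,"rz": 0,"tx": 0,"ty": 0,"tz": 0,"claw": 0},{"rx": 0,"ry": 0,"rz": 0,"tx": 0,"ty": 0,"tz": 0,"claw": 0}])

```text
time_s: 3.58
eef_pos: [0.427, -0.1056, 0.024]
ee_rot: [3.142, -0.0, 0.229]
contact_force: [-4.0, -1.6, 4.9]
opening: 0.0005
grasp_force: 2.5
```

```bash
python3 - <<'E'
from h import *
c=cam("side");d=cam("scene")
cv2.imwrite("pics/d.png",np.hstack([cv2.resize(c["img"][150:290,180:340],(400,350),interpolation=2),cv2.resize(d["img"][140:280,160:320],(400,350),interpolation=2)])[:,:,::-1])
s=manip.read_state();print(s["eef_pos"],s["contact_force"])
E
```

```text
[ 0.4269625  -0.10556554  0.0239377 ] [-4.43282686 -0.27169697  4.49833485]
```

View pics/d.png

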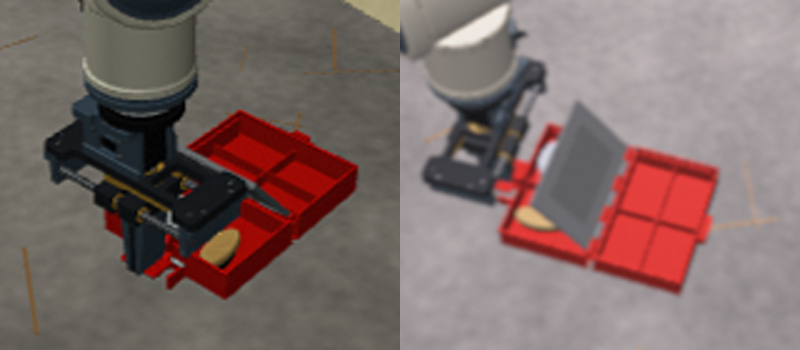

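The scene view shows the leaf has sprung up (edge from about (575,100) to (620,150) in the crop), with the tin and applicator in place. Next: lift off the button, then push forward.

arm_command(commands=[{"rx": 0,"ry": 0,"rz": 0,"tx": -1,"ty": 0,"tz": 4,"claw": 0},{"rx": 0,"ry": 0,"rz": 0,"tx": 0,"ty": 0,"tz": 6,"claw": 0},{"rx": 0,"ry": 0,"rz": 0,"tx": 0,"ty": 0,"tz": 14,"claw": 0},{"rx": 0,"ry": 0,"rz": 0,"tx": 0,"ty": 0,"tz": 20,"claw": 0},{"rx": 0,"ry": 0,"rz": 0,"tx": 0,"ty": 0,"tz": 20,"claw": 0},{"rx": 0,"ry": 0,"rz": 0,"tx": 9.7,"ty": 2.3,"tz": 2,"claw": 0},{"rx": 0,"ry": 0,"rz": 0,"tx": 9.7,"ty": 2.3,"tz": 0,"claw": 0},{"rx": 0,"ry": 0,"rz": 0,"tx": 9.7,"ty": 2.3,"tz": 0,"claw": 0}])

```text
time_s: 4.35
eef_pos: [0.4564, -0.0986, 0.0901]
ee_rot: [3.141, -0.001, 0.229]
contact_force: [0.7, 0.1, -0.2]
opening: 0.0003
grasp_force: 0.0
```

arm_command(commands=[{"rx": 0,"ry": 0,"rz": 0,"tx": 6,"ty": 1.4,"tz": 0,"claw": 0},{"rx": 0,"ry": 0,"rz": 0,"tx": 6,"ty": 1.4,"tz": 0,"claw": 0},{"rx": 0,"ry": 0,"rz": 0,"tx": 6,"ty": 1.4,"tz": 0,"claw": 0},{"rx": 0,"ry": 0,"rz": 0,"tx": 6,"ty": 1.4,"tz": 0,"claw": 0},{"rx": 0,"ry": 0,"rz": 0,"tx": 6,"ty": 1.4,"tz": 0,"claw": 0},{"rx": 0,"ry": 0,"rz": 0,"tx": 6,"ty": 1.4,"tz": 0,"claw": 0},{"rx": 0,"ry": 0,"rz": 0,"tx": 6,"ty": 1.4,"tz": 1,"claw": 0},{"rx": 0,"ry": 0,"rz": 0,"tx": 6,"ty": 1.4,"tz": 1,"claw": 0}])

```text
time_s: 5.02
eef_pos: [0.5036, -0.0874, 0.0919]
ee_rot: [-3.141, 0.0, 0.229]
contact_force: [-1.2, -0.6, 0.9]
opening: 0.0003
grasp_force: 0.6
```

arm_command(commands=[{"rx": 0,"ry": 0,"rz": 0,"tx": 5,"ty": 1.2,"tz": 3,"claw": 0},{"rx": 0,"ry": 0,"rz": 0,"tx": 5,"ty": 1.2,"tz": 3,"claw": 0},{"rx": 0,"ry": 0,"rz": 0,"tx": 5,"ty": 1.2,"tz": 3,"claw": 0},{"rx": 0,"ry": 0,"rz": 0,"tx": 5,"ty": 1.2,"tz": 3,"claw": 0},{"rx": 0,"ry": 0,"rz": 0,"tx": 5,"ty": 1.2,"tz": 3,"claw": 0},{"rx": 0,"ry": 0,"rz": 0,"tx": 5,"ty": 1.2,"tz": 2,"claw": 0},{"rx": 0,"ry": 0,"rz": 0,"tx": 5,"ty": 1.2,"tz": 2,"claw": 0},{"rx": 0,"ry": 0,"rz": 0,"tx": 5,"ty": 1.2,"tz": 1,"claw": 0}])

```text
time_s: 5.68
eef_pos: [0.5437, -0.0778, 0.1122]
ee_rot: [3.141, -0.0, 0.229]
contact_force: [-0.4, 0.2, -0.9]
opening: 0.0007
grasp_force: 0.3
```

```bash
python3 - <<'E'
from h import *
c=cam("side");d=cam("scene")
cv2.imwrite("pics/e.png",np.hstack([cv2.resize(c["img"][130:290,180:340],(400,400),interpolation=2),cv2.resize(d["img"][120:280,160:320],(400,400),interpolation=2)])[:,:,::-1])
r=80
p0=None
for th in np.linspace(1.57,3.14,17):
    p=np.array([-r*np.cos(th)-2.5*np.sin(th)-16,32+r*np.sin(th)-2.5*np.cos(th)])
    print(round(th,2),(np.array([.5625+p[0]/1e3*.974,-.075+p[0]/1e3*.226,p[1]/1e3])).round(4), end=' ')
    if p0 is not None: e=p-p0;print(np.array([e[0]*.974,e[0]*.226,e[1]]).round(1))
    p0=p
E
```

```text
1.57 [ 0.5444 -0.0792  0.112 ] 1.67 [ 0.5521 -0.0774  0.1119] [ 7.6  1.8 -0.1]
1.77 [ 0.5597 -0.0757  0.111 ] [ 7.6  1.8 -0.9]
1.86 [ 0.5671 -0.0739  0.1093] [ 7.5  1.7 -1.7]
1.96 [ 0.5744 -0.0722  0.1069] [ 7.3  1.7 -2.4]
2.06 [ 0.5814 -0.0706  0.1038] [ 7.   1.6 -3.1]
2.16 [ 0.5881 -0.0691  0.1   ] [ 6.7  1.6 -3.8]
2.26 [ 0.5944 -0.0676  0.0955] [ 6.3  1.5 -4.5]
2.36 [ 0.6002 -0.0662  0.0904] [ 5.8  1.4 -5.1]
2.45 [ 0.6055 -0.065   0.0848] [ 5.3  1.2 -5.6]
2.55 [ 0.6103 -0.0639  0.0786] [ 4.8  1.1 -6.2]
2.65 [ 0.6144 -0.0629  0.072 ] [ 4.1  1.  -6.6]
2.75 [ 0.6179 -0.0621  0.065 ] [ 3.5  0.8 -7. ]
2.85 [ 0.6207 -0.0615  0.0577] [ 2.8  0.7 -7.3]
2.94 [ 0.6228 -0.061   0.0502] [ 2.1  0.5 -7.5]
3.04 [ 0.6242 -0.0607  0.0425] [ 1.4  0.3 -7.7]
3.14 [ 0.6248 -0.0605  0.0346] [ 0.6  0.1 -7.8]
```

View pics/e.png

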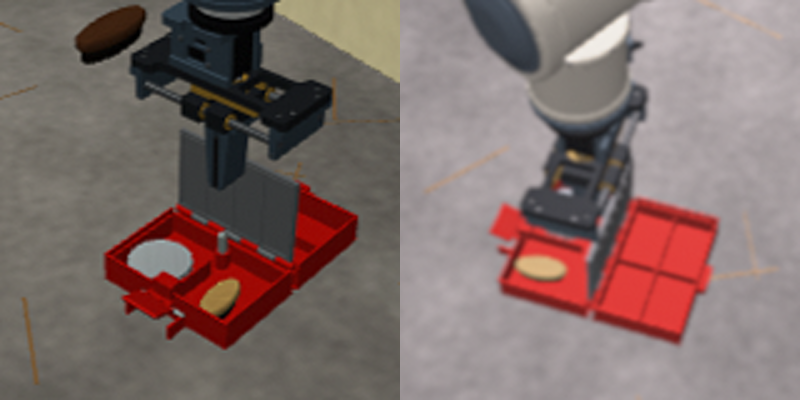

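The side view shows the leaf upright with the fingertip against its ribbed inner side. I'll follow the arc down at about 1.2 rad/s, slower at the end.

arm_command(commands=[{"rx": 0,"ry": 0,"rz": 0,"tx": 7.6,"ty": 1.8,"tz": 0,"claw": 0},{"rx": 0,"ry": 0,"rz": 0,"tx": 7.6,"ty": 1.8,"tz": -0.9,"claw": 0},{"rx": 0,"ry": 0,"rz": 0,"tx": 7.5,"ty": 1.7,"tz": -1.7,"claw": 0},{"rx": 0,"ry": 0,"rz": 0,"tx": 7.3,"ty": 1.7,"tz": -2.4,"claw": 0},{"rx": 0,"ry": 0,"rz": 0,"tx": 7,"ty": 1.6,"tz": -3.1,"claw": 0},{"rx": 0,"ry": 0,"rz": 0,"tx": 6.7,"ty": 1.6,"tz": -3.8,"claw": 0},{"rx": 0,"ry": 0,"rz": 0,"tx": 6.3,"ty": 1.5,"tz": -4.5,"claw": 0},{"rx": 0,"ry": 0,"rz": 0,"tx": 5.8,"ty": 1.4,"tz": -5.1,"claw": 0}])

```text
time_s: 6.45
eef_pos: [0.5996, -0.0646, 0.0899]
ee_rot: [3.142, -0.0, 0.229]
contact_force: [-0.8, 0.3, 0.4]
opening: 0.0002
grasp_force: 0.2
```

arm_command(commands=[{"rx": 0,"ry": 0,"rz": 0,"tx": 5.3,"ty": 1.2,"tz": -5.6,"claw": 0},{"rx": 0,"ry": 0,"rz": 0,"tx": 4.8,"ty": 1.1,"tz": -6.2,"claw": 0},{"rx": 0,"ry": 0,"rz": 0,"tx": 4.1,"ty": 1,"tz": -6.6,"claw": 0},{"rx": 0,"ry": 0,"rz": 0,"tx": 3.5,"ty": 0.8,"tz": -7,"claw": 0},{"rx": 0,"ry": 0,"rz": 0,"tx": 2.8,"ty": 0.7,"tz": -7.3,"claw": 0},{"rx": 0,"ry": 0,"rz": 0,"tx": 2.1,"ty": 0.5,"tz": -7.5,"claw": 0},{"rx": 0,"ry": 0,"rz": 0,"tx": 0,"ty": 0,"tz": -3,"claw": 0},{"rx": 0,"ry": 0,"rz": 0,"tx": 0,"ty": 0,"tz": -3,"claw": 0}])

```text
time_s: 7.12
eef_pos: [0.6213, -0.0595, 0.0436]
ee_rot: [-3.141, 0.001, 0.229]
contact_force: [-1.1, -0.2, 0.4]
opening: 0.0008
grasp_force: 0.1
```

arm_command(commands=[{"rx": 0,"ry": 0,"rz": 0,"tx": 0,"ty": 0,"tz": -3,"claw": 0},{"rx": 0,"ry": 0,"rz": 0,"tx": 0,"ty": 0,"tz": -2,"claw": 0},{"rx": 0,"ry": 0,"rz": 0,"tx": 0,"ty": 0,"tz": -2,"claw": 0},{"rx": 0,"ry": 0,"rz": 0,"tx": 0,"ty": 0,"tz": -1,"claw": 0},{"rx": 0,"ry": 0,"rz": 0,"tx": 0,"ty": 0,"tz": -1,"claw": 0},{"rx": 0,"ry": 0,"rz": 0,"tx": 0,"ty": 0,"tz": 0,"claw": 0},{"rx": 0,"ry": 0,"rz": 0,"tx": 0,"ty": 0,"tz": 0,"claw": 0},{"rx": 0,"ry": 0,"rz": 0,"tx": 0,"ty": 0,"tz": 0,"claw": 0}])

```text
time_s: 7.78
eef_pos: [0.6215, -0.0595, 0.0353]
ee_rot: [3.142, -0.0, 0.229]
contact_force: [0.2, 0.1, 1.3]
opening: 0.0004
grasp_force: 0.0
```

arm_command(commands=[{"rx": 0,"ry": 0,"rz": 0,"tx": 0,"ty": 0,"tz": -0.5,"claw": 0},{"rx": 0,"ry": 0,"rz": 0,"tx": 0,"ty": 0,"tz": -0.5,"claw": 0},{"rx": 0,"ry": 0,"rz": 0,"tx": 0,"ty": 0,"tz": -0.5,"claw": 0},{"rx": 0,"ry": 0,"rz": 0,"tx": 0,"ty": 0,"tz": -0.5,"claw": 0},{"rx": 0,"ry": 0,"rz": 0,"tx": 0,"ty": 0,"tz": 0,"claw": 0},{"rx": 0,"ry": 0,"rz": 0,"tx": 0,"ty": 0,"tz": 0,"claw": 0},{"rx": 0,"ry": 0,"rz": 0,"tx": 0,"ty": 0,"tz": 0,"claw": 0},{"rx": 0,"ry": 0,"rz": 0,"tx": 0,"ty": 0,"tz": 0,"claw": 0}])

```text
time_s: 8.45
eef_pos: [0.6217, -0.0596, 0.0344]
ee_rot: [3.141, -0.001, 0.229]
contact_force: [-5.0, 0.3, 19.4]
opening: 0.0007
grasp_force: 9.8
```

It's firmly on its stop (19 N). I'll lift off and check.

arm_command(commands=[{"rx": 0,"ry": 0,"rz": 0,"tx": 0,"ty": 0,"tz": 1,"claw": 0},{"rx": 0,"ry": 0,"rz": 0,"tx": 0,"ty": 0,"tz": 2,"claw": 0},{"rx": 0,"ry": 0,"rz": 0,"tx": 0,"ty": 0,"tz": 5,"claw": 0},{"rx": 0,"ry": 0,"rz": 0,"tx": 0,"ty": 0,"tz": 15,"claw": 0},{"rx": 0,"ry": 0,"rz": 0,"tx": 0,"ty": 0,"tz": 25,"claw": 0},{"rx": 0,"ry": 0,"rz": 0,"tx": 0,"ty": 0,"tz": 30,"claw": 0},{"rx": 0,"ry": 0,"rz": 0,"tx": 0,"ty": 0,"tz": 30,"claw": 0},{"rx": 0,"ry": 0,"rz": 0,"tx": 0,"ty": 0,"tz": 30,"claw": 0}])

```text
time_s: 9.12
eef_pos: [0.6212, -0.0594, 0.1728]
ee_rot: [-3.141, 0.0, 0.229]
contact_force: [1.2, -0.8, -0.8]
opening: 0.0005
grasp_force: 0.0
```

arm_command(commands=[{"rx": 0,"ry": 0,"rz": 0,"tx": 0,"ty": 0,"tz": 30,"claw": 0},{"rx": 0,"ry": 0,"rz": 0,"tx": 0,"ty": 0,"tz": 20,"claw": 0},{"rx": 0,"ry": 0,"rz": 0,"tx": 0,"ty": 0,"tz": 0,"claw": 0},{"rx": 0,"ry": 0,"rz": 0,"tx": 0,"ty": 0,"tz": 0,"claw": 0},{"rx": 0,"ry": 0,"rz": 0,"tx": 0,"ty": 0,"tz": 0,"claw": 0},{"rx": 0,"ry": 0,"rz": 0,"tx": 0,"ty": 0,"tz": 0,"claw": 0},{"rx": 0,"ry": 0,"rz": 0,"tx": 0,"ty": 0,"tz": 0,"claw": 0},{"rx": 0,"ry": 0,"rz": 0,"tx": 0,"ty": 0,"tz": 0,"claw": 0}])

```text
time_s: 9.78
eef_pos: [0.6211, -0.0595, 0.2203]
ee_rot: [-3.141, 0.001, 0.229]
contact_force: [-0.4, -0.1, 0.4]
opening: 0.0005
grasp_force: 0.0
```

```bash
python3 - <<'E'
from h import *
c=cam("side");d=cam("scene")
cv2.imwrite("pics/f.png",np.hstack([cv2.resize(c["img"][170:290,200:340],(400,343),interpolation=2),cv2.resize(d["img"][150:270,180:320],(400,343),interpolation=2)])[:,:,::-1])
E
```

```text
(no output)
```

View pics/f.png

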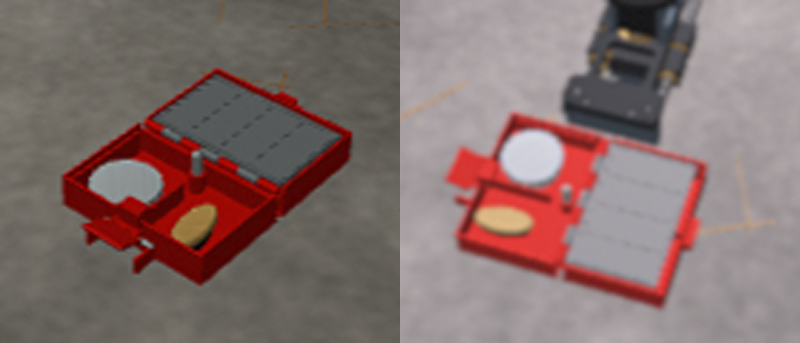

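Both views show the leaf flat within the far half's rim, the button back up, and the tin and applicator in place. The arm is clear.

```bash
python3 -c "
from workcell import manip
print(manip.finish_job())"
```

```text
the job is handed in; nothing more can be done
None
```

The job is handed in: I pressed the catch, pushed the leaf over the spine and pressed it flat on the far half; the last pictures show it flat, with the button back up and the case and contents in place, but `finish_job()` returned no verdict.

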